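# Re-set the divider of a counter display tray and fill the bay

## Task

First lift the divider of the wooden display tray out of its notch by its knob, move it along the sloping rail and let it down fully into the notch that the arrow points at. Then stand the small tin from in front of the tray upright on the tray's floor in the bay to the left of the divider (the empty one, without the wrapped bar), and let go. Leave the wrapped bar, the ring cake and the jars where they are.

Things in the scene. Friction and masses are not known exactly. Their poses are not given: they have to be found in the camera images.
- tray: Fixed wooden display tray, 282 mm wide (its y, to the left) and 207 mm deep (its x, away from the robot); place and yaw vary. Origin on the table, z up. In its frame: flat floor, top at z 6 mm, x -91 to 42 mm; front lip 12 mm high; side fences 35 mm high, inner faces at y +135 and -135 mm. Behind the floor a panel slopes up away from the robot, with the divider's notches.
- rail (a point): Centre of the sloping panel's face, at tray x 75, y 0, z 85 mm, axes as the tray's. The panel rises away from the robot at 35 degrees from level; its normal in the tray frame is (-0.574, 0, 0.819). Along it, parallel to y, runs a metal comb: teeth 12 mm high, four notches 12 mm wide at tray y +48, +16, -16, -48 mm; end stops 26 mm high at y +-75 mm.
- light_bar (a point): Middle of a light bar 16 mm thick, parallel to the tray's y, 276 mm long, above the knob at tray x 56, z 259 mm, on two thin posts behind its ends. It blocks a gripper coming straight down on the knob; one that comes along the panel's normal (tilted 35 degrees, its back leaning to the robot) passes in front of it.
- knob (a point): Grip point of the divider's knob: flat-sided black block, 18 mm along the tray's y, 26 mm along the slope; it ends 18 mm beyond this point along the panel's normal and its foot is 28 mm below it. z = panel's normal, y = tray's y. Fully down, the point is 54 mm off the panel, at tray x 44, z 129 mm. It cannot turn: it lifts along the normal and, lifted, slides along y. Its first notch varies.
- board (a point): Middle of the divider board that the knob carries: wood, upright, 5 mm thick, at the same tray y as the knob, from tray x -80 to 38 mm; its top is at tray z 54 mm over the floor (92 mm close to the panel). Axes y and z as the knob's.
- divider (a joint): Lift of knob and divider along the panel's normal, m: 0 = fully down in a notch, 0.022 = upper stop. Their cross bar, 7 mm thick, clears the teeth above 0.012. They weigh 120 g and fall back by their weight when let go over a notch (2.5 mm play to either side); over a tooth they stay up. Sliding along y takes about 1 N.
- arrow (a point): Middle of the dark steel arrow, about 30 mm long, 23 mm wide, 5 mm thick, fixed to the panel 34 mm up the slope from the notches and pointing down the slope at one of them; that notch has the same tray y as this point. Axes as the tray's. The two other free notches have a plain round stud 10 mm across there. The divider never starts in the arrow's notch.
- tin_centre (a point): Centre (36 mm up) of the small round tin with white-green label and silvery lid, 57 mm in diameter, 72 mm high, 180 g; z is its axis. It starts upright on the table to the right in front of the tray.
- tin: The same tin; origin at the centre of its underside.
- bar_pack (a point): Centre of the wrapped bar, 57 x 101 x 25 mm, lying in the right-hand bay of the tray (tray y about -100 mm); to be left alone.
- ring_pack (a point): Centre of a ring cake in a film bag, 90 x 94 x 24 mm, on the table in front of the tray; to be left alone.
- honey_jar (a point): Centre (48 mm up) of a honey jar, 64 mm in diameter, 97 mm high, in front of the tray's left part; to be left alone.
- jam_jar (a point): Centre (49 mm up) of a red jam jar, 69 mm in diameter, 99 mm high, right of the tray at the back; to be left alone.
Things that resemble listed ones, but are neither listed nor needed, are in the scene too. Leave any blue or purple look-alike of the tin alone.

How it is judged:
On the way, in this order (a step that is already met when the one before it is completed fails the run):
1. the divider is lifted clear of the comb (value of joint divider above 0.012 m), for 0.05 s.
2. the divider is fully down in the notch that the arrow points at (y of knob in the frame of arrow between -0.006 and 0.006 m and value of joint divider below 0.003 m), for 0.2 s.
3. the tin stands on the tray's floor in the bay left of the divider (y of tin_centre in the frame of knob above 0.028 m and y of tin_centre in the frame of tray below 0.11 m and x of tin_centre in the frame of tray between -0.068 and 0.018 m and z of tin_centre in the frame of tray between 0.038 and 0.046 m and angle between tin_centre's own z axis and vertical below 0.1 rad and linear speed of tin below 0.02 m/s), for 0.2 s.
At the end, for the whole second after the job is handed in: The divider is fully down (lift under 3 mm) in the notch at the arrow (knob within 6 mm of the arrow along the tray's y), and the tin stands still and upright (within 0.1 rad) on the tray's floor between the divider and the left fence, its centre at tray x -68 to 18 mm (all of step 2 and all of step 3); the robot touches nothing.
It fails at once if the wrapped bar, the ring cake or a jar is moved more than 40 mm (distance of any of bar_pack, ring_pack, honey_jar, jam_jar from where it was at the start of the episode above 0.04 m).
It also fails if it takes over 58 s, if anything falls off the work surface, if the arm or the gripper's body presses on something with over 40 N, if the wrist force passes 120 N, or if a joint passes its speed limit or range.

## Robot

A 6-joint arm with a two-finger parallel gripper is mounted at the origin on a cart in front of the work surface, level with it; the furniture and walls round the work are solid. World frame = base frame: x ahead of the robot, y to its left, z up, the work surface at z = 0. Lengths are in m, angles in rad, forces in N, time in s.
With the tool pointing down it reaches from about 0.35 to 0.85 m from the base axis. Payload 8.1 kg.
Tool frame: the origin (TCP) lies midway between the tips of the shut fingers; the grasp point (between the pads) lies 19 mm behind it (tcp_to_grasp is the distance from the TCP to the grasp point, in m); z points along the fingers, y is the direction in which the jaws open and shut (so a half turn about z gives the same grasp; the last joint's range is limited). The gripper opens to 85 mm and grips with 20 to 120 N. Pads are 22 mm wide; open, the fingers measure 114 mm over their backs; the gripper's body (76 mm by 85 mm) begins 54 mm behind the grasp point. The pads swing forward as they close: fully open they stand 13 mm farther back than shut.
Start: joints at [1.159, 0.13, 1.488, -0, 1.523, -0.085], TCP at [0.193, 0.568, 0.231] pointing down, gripper open.
Joint ranges: [-2.96, 2.96], [-0.89, 2.26], [0.02, 2.5], [-1.34, 4.48], [0, 2.73], [-2.66, 2.66]. Speed limits (rad/s): [2.39, 2.39, 2.79, 3.14, 3.14, 3.14].

## Interface

Orientations are given as a unit quaternion [w, x, y, z].
In Python, from bench import * gives the robot as it stands. The module is installed in compiled form; this text tells all that it offers.
- The arm moves only by the shell command python3 -m inch 'ROWS' [FORCE]. ROWS is JSON, a list of rows, each an object of numbers: "fingers": the finger opening in cm, from 0 to 8.54; "tx", "ty", "tz": the shift along the tool's x, y, z in cm; "spin": the turn about the tool's z in degrees. A call has 1 to 20 rows; each row shifts and turns the pose as measured when the row begins, along the tool's axes as they then stand; what a row does not reach is not made up. A row lasts 1/10 s, in which the tool goes at most 50 mm and 8.59 degrees, less where a joint would pass 70% of its speed; a pose out of reach is approached as far as the arm can. A call is refused whole if a number of a shift passes 5 or a number of a turn 8.59, either way. A call with a gripper value outside its range is refused whole. The fingers move at their own pace and stop on an object; FORCE is the grip in N (left out, the last holds). Time passes only in rows, so rows that do not move let the fingers close. It gives the time, the measured TCP pose, the force and the opening at its end, in the units of the state.
- get_obs(): the state, without advancing time (a new reading comes with each control period).
- capture(name): name is "scene" or "top"; returns (picture, depth): 400x640x3 uint8, red, green, blue; 400x640 float32, m along the optical axis (not along the pixel's ray), 0 where there is no reading.
- camera_info(name): a dict with "fx", "fy", "cx", "cy" (pixels), "R" (3x3) and "t" (3): a world point X has camera coordinates R X + t. Camera axes: x right, y down, z forward; pixel columns grow to the right and rows downward; lengths in m; the calibration is good to about 2 mm. A picture is of the moment at which its call begins. camera_info takes no time and is no camera call.
- finish_job(): hands the job in, once; it reports no verdict.
Trained networks look in the newest picture that a camera, given by its name, has taken for a name from the list of things; names that differ only in an ending like _2 or _b are one class to them, and where a whole thing is asked for, a point or a joint stands for the part that bears it (a point fixed in the world has none). Each returns a list of dicts, best first, with "score" (0 to 1); they miss things now and then, are a little off and sometimes report something else, mostly with a low value. They report only what shows in the picture. A call takes as long as a camera call. They do not tell look-alikes from the thing itself.
- recognise(camera, query): "point" ([x, y, z] in m, in world coordinates, good to about 4 mm: the middle of the surface that is visible of it).
- silhouettes(camera, query): "pixels" (400x640 bool, what is visible of it).
- place_of(camera, query): "point" ([x, y, z] in m, in world coordinates, good to about 4 mm: a listed point, or the origin of a listed thing).
The state is a dict: "t": time; "qpos": joint angles; "joint_velocities": joint speeds; "tau": joint torques, N m; "ee_pos": TCP position; "tool_rot": TCP orientation; "ft_force": force on the tool from outside, world axes, zero at the start; "torque": the same for the moment, N m; "grip_width": opening from 0.0 (shut) to 1.0 (fully open).
Only numpy, scipy, OpenCV 4.12 (cv2) and the standard library are available. Lean on these libraries where they do the work, as an engineer would, in place of code of your own. Each camera call takes 0.05 s, during which the arm holds its last target. There are 200 camera calls.

## Working session

There is one attempt and no reset: what is moved stays moved. The work goes in short steps, Python scripts to look and compute and a shell command to move; the robot and the scene stay as the last step left them, time stands still between calls to the robot, and variables do not carry over. Pictures are saved under pics/ and viewed, about 8 in all and at most 12, crops included, and the job is handed in when it is done.

```bash
mkdir -p pics; cat > h.py <<'E'
from bench import *
import numpy as np, cv2
from scipy.spatial.transform import Rotation as Ro
def cap(n,f=None):
    p,d=capture(n)
    if f: cv2.imwrite('pics/'+f,cv2.cvtColor(p,cv2.COLOR_RGB2BGR))
    return p,d
def world(n,d):
    c=camera_info(n);v,u=np.mgrid[0:400,0:640]
    P=np.stack([(u-c['cx'])/c['fx']*d,(v-c['cy'])/c['fy']*d,d],-1)
    return (P-np.array(c['t']))@np.array(c['R'])
E
python3 - <<'E'
from h import *
o=get_obs();print(o['t'],o['ee_pos'],o['tool_rot'])
for n in('top','scene'):
    cap(n,n+'0.png')
    for q in('tray','rail','light_bar','knob','arrow','tin_centre','bar_pack','board','honey_jar','ring_pack'):
        print(n,q,[(np.round(r['point'],3).tolist(),round(r['score'],2)) for r in place_of(n,q)[:3]])
E
```

```text
0.0 [0.19236003 0.56774667 0.23023915] [-2.24119578e-04  1.62666516e-01  9.86680664e-01 -9.06239977e-04]
top tray [([0.57, -0.124, 0.004], 0.56)]
top rail [([0.641, -0.118, 0.085], 0.74)]
top light_bar [([0.626, -0.118, 0.262], 0.92), ([0.392, -0.352, -0.003], 0.18)]
top knob [([0.611, -0.104, 0.13], 0.73)]
top arrow [([0.627, -0.351, 0.05], 0.16)]
top tin_centre [([0.398, -0.354, 0.033], 0.74), ([0.632, -0.485, 0.032], 0.74), ([0.401, -0.233, 0.037], 0.63)]
top bar_pack [([0.553, -0.227, 0.02], 0.82), ([0.642, -0.116, 0.084], 0.64)]
top board [([0.544, -0.108, 0.035], 0.59)]
top honey_jar [([0.376, 0.09, 0.049], 0.81)]
top ring_pack [([0.385, -0.094, 0.008], 0.62)]
scene tray [([0.569, -0.124, 0.006], 0.68), ([0.624, -0.12, 0.258], 0.31)]
scene rail [([0.644, -0.114, 0.082], 0.94)]
scene light_bar [([0.622, -0.119, 0.258], 0.63)]
scene knob [([0.613, -0.107, 0.13], 0.97), ([0.567, -0.12, 0.003], 0.54)]
scene arrow [([0.674, -0.165, 0.103], 0.38)]
scene tin_centre [([0.404, -0.229, 0.038], 0.79), ([0.628, -0.477, 0.038], 0.61), ([0.39, -0.355, 0.037], 0.59)]
scene bar_pack [([0.551, -0.226, 0.02], 0.8)]
scene board [([0.55, -0.113, 0.03], 0.82)]
scene honey_jar [([0.38, 0.088, 0.05], 0.56)]
scene ring_pack [([0.384, -0.093, 0.013], 0.71)]
```

View pics/top0.png

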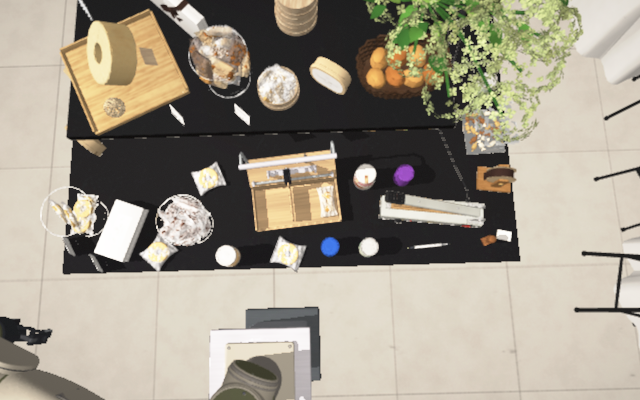

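View pics/scene0.png

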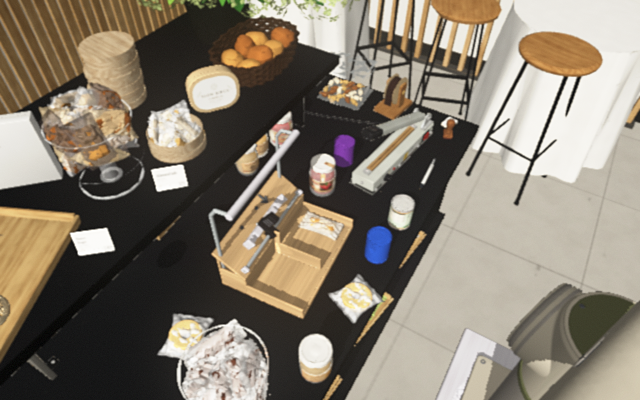

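Top view: the tray is at (295,190), the white-green tin at (369,247), the blue look-alike at (331,246) and the knob at about (288,176). I need the arrow and the yaw.

```bash
python3 - <<'E'
from h import *
a=cv2.imread('pics/top0.png')[140:240,235:350]; b=cv2.imread('pics/scene0.png')[165:285,205:325]
z=lambda i:cv2.resize(i,(400,int(400*i.shape[0]/i.shape[1])),interpolation=cv2.INTER_CUBIC)
a,b=z(a),z(b);h=min(len(a),len(b));cv2.imwrite('pics/crop1.png',np.hstack([a[:h],b[:h]]))
# light bar & tray yaw
for n in('top','scene'):
    p,d=capture(n);W=world(n,d)
    m=(abs(W[...,2]-.263)<.012)&(abs(W[...,0]-.624)<.07)&(abs(W[...,1]+.119)<.16)&(d>0)
    Q=W[m];c=Q[:,:2].mean(0);u=np.linalg.svd(Q[:,:2]-c)[2][0] if len(Q)<5000 else 0
    t=(Q[:,:2]-c)@u
    print(n,len(Q),Q.mean(0),np.degrees(np.arctan2(u[1],u[0])),t.min(),t.max(),'mid',c+u*(t.min()+t.max())/2)
    # light fences tops z ~35mm
    m=(abs(W[...,2]-.035)<.004)&(abs(W[...,0]-.56)<.2)&(abs(W[...,1]+.119)<.19)&(d>0)
    v,uu=np.nonzero(m);print(len(v))
    for s in(1,-1):
        Q=W[m];k=Q[s*(Q[:,1]+.119)>.11][:,:2]
        if len(k)>5:
            c=k.mean(0);w=np.linalg.svd(k-c)[2][0];print('fence',s,len(k),c,np.degrees(np.arctan2(w[1],w[0])))
    for q in ('knob','arrow','tray','rail'):
        print(q,[(np.round(r['point'],4).tolist(),round(r['score'],2)) for r in place_of(n,q)[:3]])
E
```

```text
top 607 [ 0.62534397 -0.11678879  0.26526156] -84.47374011760137 -0.13644195214093896 0.13889946177391665 mid [ 0.6254623  -0.11801184]
195
fence 1 71 [0.51869874 0.01463267] 172.56602672788858
fence -1 73 [ 0.55001339 -0.25844565] -179.3101240866083
knob [([0.613, -0.1002, 0.1268], 0.66)]
arrow [([0.6241, -0.1207, 0.2626], 0.61)]
tray [([0.5731, -0.1207, 0.003], 0.98), ([0.6243, -0.1178, 0.2613], 0.53)]
rail [([0.6456, -0.1156, 0.0882], 0.68)]
scene 999 [ 0.6253494  -0.10094139  0.26359621] -84.63123101470038 -0.12233580678936026 0.1546487379946482 mid [ 0.62686109 -0.11702698]
621
fence 1 242 [0.55316198 0.01431269] -175.31110850659567
fence -1 150 [ 0.55714062 -0.25946532] -176.4668169274768
knob [([0.6136, -0.1063, 0.1281], 0.65)]
arrow [([0.6773, -0.1646, 0.1037], 0.62)]
tray [([0.5699, -0.1223, 0.0033], 0.7), ([0.6428, -0.1163, 0.0809], 0.32)]
rail [([0.6429, -0.1109, 0.0833], 0.83), ([0.6219, -0.3557, 0.0471], 0.28)]
```

View pics/crop1.png

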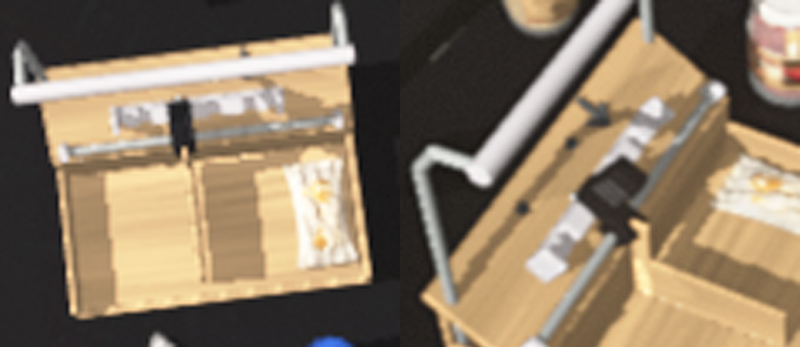

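The arrow is at the right-hand notch (tray y −48) and the knob is at +16, with studs at +48 and −16. Tray yaw is about +5.5° and its origin is near (0.5705, −0.123). So the slide is 64 mm to the right, and the target tin is at (0.394, −0.354).

The rows give no tilt axis, so I'll first raise the arm and line it up with the tray's heading. Then I'll see how it behaves near the edge of its reach.

```bash
python3 -m inch '[{"tz":-5,"spin":-8.3},{"tz":-5,"spin":-8.3},{"tz":-5,"spin":-8.3},{"tz":-4},{"tx":-1.6,"ty":-4.6},{"tx":-1.6,"ty":-4.6},{"tx":-1.6,"ty":-4.6},{"tx":-1.6,"ty":-4.6},{"tx":-1.6,"ty":-4.6},{"tx":-1.6,"ty":-4.6},{"tx":-1.6,"ty":-4.6},{"tx":-1.6,"ty":-4.6},{"tx":-1.6,"ty":-4.6},{"tx":-1.6,"ty":-4.6},{"tx":-1.6,"ty":-4.6},{"tx":-1.6,"ty":-4.6}]'
cat > st.py <<'E'
from h import *
o=get_obs();R=Ro.from_quat(np.roll(o['tool_rot'],-1)).as_matrix()
T=Ro.from_euler('z',5.5,degrees=True).as_matrix();O=np.array([.5705,-.1229,0])
p=np.array(o['ee_pos']);g=p-.019*R[:,2]
print('t',o['t'],'q',np.round(o['qpos'],3),'grip',o['grip_width'],'F',np.round(o['ft_force'],1))
print('tcp',np.round(p,4),'tray-frame grasp',np.round(T.T@(g-O),4));print('tool axes in tray (cols)\n',np.round(T.T@R,3))
E
python3 st.py
```

```text
t 1.6 q [ 1.159  0.13   1.488 -0.     1.523 -0.085] grip 0.9975540271039947 F [-0.4 -0.4 -0.5]
tcp [0.1926 0.5682 0.2313] tray-frame grasp [-0.3099  0.7242  0.2503]
tool axes in tray (cols)
 [[-0.912  0.41  -0.   ]
 [ 0.41   0.912 -0.   ]
 [ 0.    -0.    -1.   ]]schema error: expected keys fingers, tx, ty, tz, spin
```

Every row needs all five keys.

```bash
python3 -m inch '[{"fingers":8.5,"tx":0,"ty":0,"tz":-5,"spin":-8.3},{"fingers":8.5,"tx":0,"ty":0,"tz":-5,"spin":-8.3},{"fingers":8.5,"tx":0,"ty":0,"tz":-5,"spin":-8.3},{"fingers":8.5,"tx":0,"ty":0,"tz":-4,"spin":0},{"fingers":8.5,"tx":-1.6,"ty":-4.6,"tz":0,"spin":0},{"fingers":8.5,"tx":-1.6,"ty":-4.6,"tz":0,"spin":0},{"fingers":8.5,"tx":-1.6,"ty":-4.6,"tz":0,"spin":0},{"fingers":8.5,"tx":-1.6,"ty":-4.6,"tz":0,"spin":0},{"fingers":8.5,"tx":-1.6,"ty":-4.6,"tz":0,"spin":0},{"fingers":8.5,"tx":-1.6,"ty":-4.6,"tz":0,"spin":0},{"fingers":8.5,"tx":-1.6,"ty":-4.6,"tz":0,"spin":0},{"fingers":8.5,"tx":-1.6,"ty":-4.6,"tz":0,"spin":0},{"fingers":8.5,"tx":-1.6,"ty":-4.6,"tz":0,"spin":0},{"fingers":8.5,"tx":-1.6,"ty":-4.6,"tz":0,"spin":0},{"fingers":8.5,"tx":-1.6,"ty":-4.6,"tz":0,"spin":0},{"fingers":8.5,"tx":-1.6,"ty":-4.6,"tz":0,"spin":0}]'; python3 st.py
```

```text
t: 3.2
ee_pos: [0.4574, 0.0344, 0.4294]
tool_rot: [0.003, -0.069, 0.998, -0.002]
ft_force: [1.5, 1.2, -0.3]
grip_width: 0.996
t 3.2 q [-0.034 -0.247  1.493 -0.003  1.89  -1.743] grip 0.9957858973839152 F [ 1.5  1.2 -0.3]
tcp [0.4574 0.0344 0.4294] tray-frame grasp [-0.0976  0.1675  0.4484]
tool axes in tray (cols)
 [[-0.999 -0.041  0.006]
 [-0.041  0.999 -0.004]
 [-0.005 -0.004 -1.   ]]
```

```bash
python3 - <<'E'
from h import *
p,d=capture('top');W=world('top',d)
for x in np.arange(.6,1.3,.05):
    m=(d>0)&(abs(W[...,0]-x)<.025)&(W[...,1]>.02)&(W[...,1]<.3); 
    m2=(d>0)&(abs(W[...,0]-x)<.025)&(W[...,1]<.02)&(W[...,1]>-.2); print(round(x,2),[round(W[k][:,2].max(),3) if k.any() else None for k in(m,m2)])
E
python3 -m inch '[{"fingers":8.5,"tx":0,"ty":3,"tz":-3,"spin":2.3},{"fingers":8.5,"tx":0,"ty":3,"tz":-4,"spin":0},{"fingers":8.5,"tx":-4,"ty":0,"tz":0,"spin":0},{"fingers":8.5,"tx":-4,"ty":0,"tz":0,"spin":0},{"fingers":8.5,"tx":0,"ty":0,"tz":0,"spin":0}]';python3 st.py
```

```text
0.6 [np.float64(0.084), np.float64(0.273)]
0.65 [np.float64(0.114), np.float64(0.273)]
0.7 [np.float64(0.257), np.float64(0.258)]
0.75 [np.float64(0.305), np.float64(0.306)]
0.8 [np.float64(0.42), np.float64(0.421)]
0.85 [np.float64(0.448), np.float64(0.422)]
0.9 [np.float64(0.448), np.float64(0.438)]
0.95 [np.float64(0.439), np.float64(0.423)]
1.0 [np.float64(0.407), np.float64(0.396)]
1.05 [np.float64(0.405), np.float64(0.394)]
1.1 [np.float64(0.342), np.float64(0.294)]
1.15 [np.float64(0.275), np.float64(0.258)]
1.2 [None, None]
1.25 [None, None]
t: 3.75
ee_pos: [0.5359, 0.0918, 0.498]
tool_rot: [0.001, -0.039, 0.999, -0.004]
ft_force: [0.1, -0.2, -0.6]
grip_width: 0.995
t 3.75 q [ 0.08   0.034  1.104 -0.008  2.002 -1.572] grip 0.995482066989815 F [ 0.1 -0.2 -0.6]
tcp [0.5359 0.0918 0.498 ] tray-frame grasp [-0.0139  0.2172  0.517 ]
tool axes in tray (cols)
 [[-1.     0.018  0.001]
 [ 0.018  1.    -0.008]
 [-0.001 -0.008 -1.   ]]
```

```bash
python3 -m inch '[{"fingers":8.5,"tx":-3.5,"ty":0,"tz":-3.5,"spin":0},{"fingers":8.5,"tx":-3.5,"ty":0,"tz":-3.5,"spin":0},{"fingers":8.5,"tx":-3.5,"ty":0,"tz":-3.5,"spin":0},{"fingers":8.5,"tx":-4,"ty":0,"tz":-2,"spin":0},{"fingers":8.5,"tx":-4,"ty":0,"tz":-2,"spin":0},{"fingers":8.5,"tx":-4,"ty":0,"tz":-2,"spin":0}]';python3 st.py
```

```text
t: 4.35
ee_pos: [0.6697, 0.1014, 0.5893]
tool_rot: [0.007, -0.04, 0.999, -0.002]
ft_force: [7.4, -1.6, 28.7]
grip_width: 0.996
t 4.35 q [ 0.078  0.732  0.022 -0.008  2.373 -1.578] grip 0.9960608694632413 F [ 7.4 -1.6 28.7]
tcp [0.6697 0.1014 0.5893] tray-frame grasp [0.12   0.2139 0.6083]
tool axes in tray (cols)
 [[-1.     0.017  0.014]
 [ 0.017  1.    -0.006]
 [-0.015 -0.005 -1.   ]]
```

```bash
python3 -m inch '[{"fingers":8.5,"tx":-4.5,"ty":0,"tz":-1,"spin":0},{"fingers":8.5,"tx":-4.5,"ty":0,"tz":-1,"spin":0},{"fingers":8.5,"tx":-4.5,"ty":0,"tz":-1,"spin":0},{"fingers":8.5,"tx":-4.5,"ty":0,"tz":-1,"spin":0}]';python3 st.py
```

```text
t: 4.75
ee_pos: [0.7499, 0.1015, 0.5389]
tool_rot: [0.053, -0.04, 0.998, 0.003]
ft_force: [-0.2, 1.0, -0.8]
grip_width: 0.999
t 4.75 q [ 0.066  0.806  0.024  0.003  2.205 -1.583] grip 0.9987620659439181 F [-0.2  1.  -0.8]
tcp [0.7499 0.1015 0.5389] tray-frame grasp [0.1981 0.2062 0.5578]
tool axes in tray (cols)
 [[-0.994  0.016  0.106]
 [ 0.016  1.    -0.001]
 [-0.106  0.001 -0.994]]
```

The tool tilts forward at the edge of its reach and keeps the tilt. I'll continue.

```bash
python3 -m inch '[{"fingers":8.5,"tx":-4,"ty":0,"tz":-3,"spin":0},{"fingers":8.5,"tx":-4,"ty":0,"tz":-3,"spin":0},{"fingers":8.5,"tx":-4,"ty":0,"tz":-3,"spin":0},{"fingers":8.5,"tx":-4,"ty":0,"tz":-3,"spin":0}]';python3 st.py
```

```text
t: 5.15
ee_pos: [0.7724, 0.0965, 0.5792]
tool_rot: [0.12, -0.04, 0.992, 0.009]
ft_force: [-0.4, -0.0, 0.5]
grip_width: 0.996
t 5.15 q [ 0.052  0.762  0.022  0.017  2.116 -1.588] grip 0.9960092731481959 F [-0.4 -0.   0.5]
tcp [0.7724 0.0965 0.5792] tray-frame grasp [0.2174 0.199  0.5977]
tool axes in tray (cols)
 [[-0.971  0.015  0.239]
 [ 0.017  1.     0.004]
 [-0.239  0.008 -0.971]]
```

```bash
python3 -m inch '[{"fingers":8.5,"tx":-4,"ty":0,"tz":-3,"spin":0},{"fingers":8.5,"tx":-4,"ty":0,"tz":-3,"spin":0},{"fingers":8.5,"tx":-4,"ty":0,"tz":-3,"spin":0},{"fingers":8.5,"tx":-4,"ty":0,"tz":-3,"spin":0},{"fingers":8.5,"tx":-4,"ty":0,"tz":-3,"spin":0},{"fingers":8.5,"tx":-4,"ty":0,"tz":-3,"spin":0},{"fingers":8.5,"tx":-4,"ty":0,"tz":-3,"spin":0}]';python3 st.py
```

```text
t: 5.85
ee_pos: [0.7782, 0.0868, 0.6941]
tool_rot: [0.245, -0.039, 0.968, 0.018]
ft_force: [-0.0, -0.1, 1.2]
grip_width: 0.997
t 5.85 q [ 0.026  0.636  0.023  0.045  1.986 -1.596] grip 0.9971435877888352 F [-0.  -0.1  1.2]
tcp [0.7782 0.0868 0.6941] tray-frame grasp [0.2177 0.1887 0.7108]
tool axes in tray (cols)
 [[-0.879  0.012  0.477]
 [ 0.018  1.     0.008]
 [-0.477  0.016 -0.879]]
```

```bash
python3 -m inch '[{"fingers":8.5,"tx":-4,"ty":0,"tz":-3,"spin":-1.1},{"fingers":8.5,"tx":-4,"ty":0,"tz":-3,"spin":0},{"fingers":8.5,"tx":-4,"ty":0,"tz":-3,"spin":0}]';python3 st.py
```

```text
t: 6.15
ee_pos: [0.7676, 0.0834, 0.7507]
tool_rot: [0.297, -0.048, 0.954, 0.018]
ft_force: [0.5, -0.2, 0.3]
grip_width: 0.993
t 6.15 q [ 0.016  0.574  0.023  0.058  1.942 -1.618] grip 0.9934187606818365 F [ 0.5 -0.2  0.3]
tcp [0.7676 0.0834 0.7507] tray-frame grasp [0.2052 0.1862 0.7663]
tool axes in tray (cols)
 [[-0.823 -0.007  0.568]
 [-0.002  1.     0.009]
 [-0.568  0.006 -0.823]]
```

```bash
python3 -m inch '[{"fingers":8.5,"tx":3,"ty":-1,"tz":0.5,"spin":0},{"fingers":8.5,"tx":4.1,"ty":-1.4,"tz":0.7,"spin":0},{"fingers":8.5,"tx":4.1,"ty":-1.4,"tz":0.7,"spin":0},{"fingers":8.5,"tx":4.1,"ty":-1.4,"tz":0.7,"spin":0},{"fingers":8.5,"tx":4.1,"ty":-1.4,"tz":0.7,"spin":0},{"fingers":8.5,"tx":4.1,"ty":-1.4,"tz":0.7,"spin":0},{"fingers":8.5,"tx":4.1,"ty":-1.4,"tz":0.7,"spin":0},{"fingers":8.5,"tx":4.1,"ty":-1.4,"tz":0.7,"spin":0},{"fingers":8.5,"tx":4.1,"ty":-1.4,"tz":0.7,"spin":0},{"fingers":8.5,"tx":4.1,"ty":-1.4,"tz":0.7,"spin":0},{"fingers":8.5,"tx":4.1,"ty":-1.4,"tz":0.7,"spin":0},{"fingers":8.5,"tx":4.1,"ty":-1.4,"tz":0.7,"spin":0},{"fingers":8.5,"tx":0,"ty":0,"tz":0,"spin":0}]'
cat >> st.py <<'E'
import sys
if len(sys.argv)>1:
    t=np.array(eval(sys.argv[1]));print('cm tool shift',np.round(100*(T@R0).T@(0*t) if 0 else 100*R.T@(T@t+O-g),2))
E
python3 st.py "[-.157,.016,.416]"
```

```text
t: 7.45
ee_pos: [0.4704, -0.096, 0.4464]
tool_rot: [0.311, -0.049, 0.949, 0.016]
ft_force: [0.7, -0.7, -0.7]
grip_width: 0.99
t 7.45 q [-0.616 -0.769  1.943  0.403  1.473 -2.227] grip 0.9900095340828534 F [ 0.7 -0.7 -0.7]
tcp [ 0.4704 -0.096   0.4464] tray-frame grasp [-0.1083  0.0362  0.4617]
tool axes in tray (cols)
 [[-0.807 -0.007  0.591]
 [-0.005  1.     0.005]
 [-0.591  0.001 -0.807]]
cm tool shift [ 6.64 -1.99  0.8 ]
```

```bash
python3 st.py "[-.059,.016,.276]"|tail -1;  python3 -m inch '[{"fingers":8.5,"tx":2.3,"ty":-0.7,"tz":3.3,"spin":0},{"fingers":8.5,"tx":2.3,"ty":-0.7,"tz":4.3,"spin":0},{"fingers":8.5,"tx":2.3,"ty":-0.7,"tz":4.3,"spin":0},{"fingers":8.5,"tx":0,"ty":0,"tz":4,"spin":0},{"fingers":8.5,"tx":0,"ty":0,"tz":0,"spin":0}]';python3 st.py "[.044,.016,.129]"; python3 - <<'E'
from h import *
cap('top','t2.png');p,d=cap('scene','s2.png')
for q in ('knob','arrow'):
  for n in('top','scene'): print(n,q,[(np.round(r['point'],4).tolist(),round(r['score'],2)) for r in place_of(n,q)[:2]])
z=lambda f,y,x,h,w:cv2.resize(cv2.imread(f)[y:y+h,x:x+w],None,fx=4,fy=4,interpolation=2)
cv2.imwrite('pics/c2.png',np.hstack([z('pics/t2.png',130,250,100,90),z('pics/s2.png',150,210,100,110)]))
E
```

```text
cm tool shift [ 7.01 -2.07 17.88]
t: 7.95
ee_pos: [0.5152, -0.1165, 0.2829]
tool_rot: [0.319, -0.048, 0.946, 0.009]
ft_force: [-0.5, 0.7, -0.6]
grip_width: 0.996
t 7.95 q [-0.585 -0.693  2.205  0.426  1.129 -2.341] grip 0.9955010025283636 F [-0.5  0.7 -0.6]
tcp [ 0.5152 -0.1165  0.2829] tray-frame grasp [-0.0659  0.0119  0.2981]
tool axes in tray (cols)
 [[-0.796 -0.001  0.605]
 [-0.008  1.    -0.01 ]
 [-0.605 -0.013 -0.796]]
cm tool shift [ 1.47  0.62 20.11]
top knob [([0.6092, -0.1033, 0.1266], 0.56)]
scene knob [([0.6132, -0.1057, 0.1273], 0.97)]
top arrow [([0.6128, -0.1014, 0.1288], 0.22)]
scene arrow [([0.5529, -0.2235, 0.024], 0.73), ([0.6785, -0.1634, 0.1011], 0.57)]
```

View pics/c2.png

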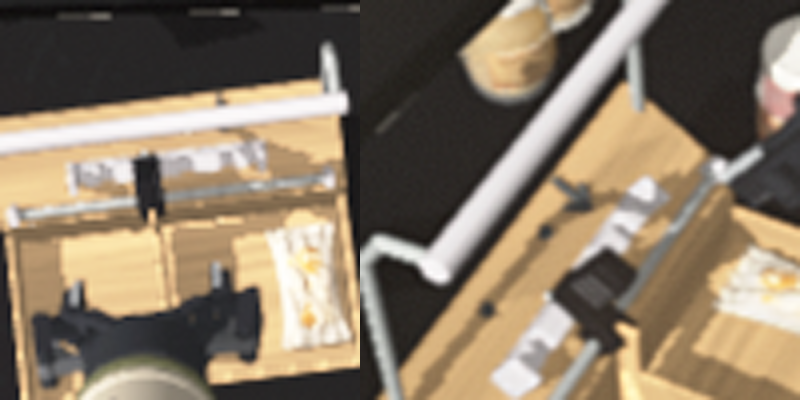

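```bash
python3 -m inch '[{"fingers":5.5,"tx":0.5,"ty":0.2,"tz":4,"spin":0},{"fingers":5.5,"tx":0.5,"ty":0.2,"tz":4,"spin":0},{"fingers":5.5,"tx":0.5,"ty":0.2,"tz":4,"spin":0},{"fingers":5.5,"tx":0,"ty":0,"tz":2,"spin":0},{"fingers":5.5,"tx":0,"ty":0,"tz":0,"spin":0}]' 50;python3 st.py "[.044,.0155,.129]"
```

```text
t: 8.75
ee_pos: [0.5972, -0.1122, 0.1837]
tool_rot: [0.333, -0.049, 0.942, -0.0]
ft_force: [0.3, 0.6, 0.5]
grip_width: 0.644
t 8.75 q [-0.457 -0.379  2.194  0.455  0.767 -2.371] grip 0.643945716226657 F [0.3 0.6 0.5]
tcp [ 0.5972 -0.1122  0.1837] tray-frame grasp [0.0157 0.0086 0.1985]
tool axes in tray (cols)
 [[-0.779  0.004  0.627]
 [-0.018  0.999 -0.028]
 [-0.626 -0.033 -0.779]]
cm tool shift [2.14 0.93 7.17]
```

```bash
python3 -m inch '[{"fingers":5.5,"tx":1.1,"ty":0.5,"tz":1.5,"spin":0},{"fingers":5.5,"tx":1.1,"ty":0.5,"tz":1.5,"spin":0},{"fingers":5.5,"tx":0,"ty":0,"tz":0,"spin":0}]';python3 st.py "[.044,.0155,.129]"
```

```text
t: 9.05
ee_pos: [0.6005, -0.105, 0.1527]
tool_rot: [0.336, -0.049, 0.941, -0.002]
ft_force: [-0.6, 0.3, -0.2]
grip_width: 0.644
t 9.05 q [-0.436 -0.338  2.226  0.484  0.685 -2.4  ] grip 0.6436164965915677 F [-0.6  0.3 -0.2]
tcp [ 0.6005 -0.105   0.1527] tray-frame grasp [0.0196 0.0156 0.1674]
tool axes in tray (cols)
 [[-0.775  0.004  0.632]
 [-0.02   0.999 -0.031]
 [-0.632 -0.036 -0.774]]
cm tool shift [0.54 0.14 4.51]
```

```bash
python3 -m inch '[{"fingers":5.5,"tx":0.4,"ty":0.1,"tz":2,"spin":0},{"fingers":5.5,"tx":0.2,"ty":0.1,"tz":2,"spin":0},{"fingers":5.5,"tx":0,"ty":0,"tz":0,"spin":0}]';python3 st.py "[.044,.0155,.129]"; python3 - <<'E'
from h import *
cap('top','t3.png');cap('scene','s3.png')
z=lambda f,y,x,h,w:cv2.resize(cv2.imread(f)[y:y+h,x:x+w],None,fx=4,fy=4,interpolation=2)
cv2.imwrite('pics/c3.png',np.hstack([z('pics/t3.png',130,250,100,90),z('pics/s3.png',150,210,100,110)]))
E
```

```text
t: 9.35
ee_pos: [0.6252, -0.1052, 0.1274]
tool_rot: [0.341, -0.049, 0.939, -0.004]
ft_force: [0.1, -0.2, -0.2]
grip_width: 0.644
t 9.35 q [-0.411 -0.224  2.192  0.525  0.594 -2.439] grip 0.6439249677449815 F [ 0.1 -0.2 -0.2]
tcp [ 0.6252 -0.1052  0.1274] tray-frame grasp [0.044  0.0131 0.1419]
tool axes in tray (cols)
 [[-0.768  0.006  0.641]
 [-0.022  0.999 -0.035]
 [-0.64  -0.041 -0.767]]
cm tool shift [0.82 0.3  0.98]
```

View pics/c3.png

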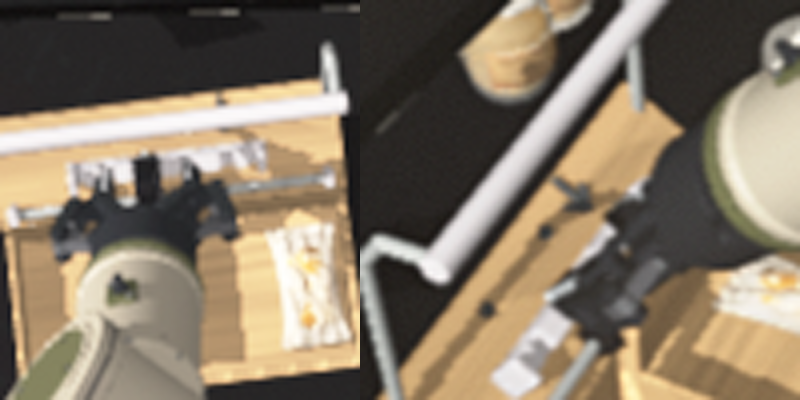

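In both crops the knob sits between the fingers. I'll make the last centimetre and close.

```bash
python3 -m inch '[{"fingers":5.5,"tx":0.7,"ty":0.3,"tz":0.8,"spin":0},{"fingers":5.5,"tx":0,"ty":0,"tz":0,"spin":0},{"fingers":1,"tx":0,"ty":0,"tz":0,"spin":0},{"fingers":1,"tx":0,"ty":0,"tz":0,"spin":0},{"fingers":1,"tx":0,"ty":0,"tz":0,"spin":0},{"fingers":1,"tx":0,"ty":0,"tz":0,"spin":0},{"fingers":1,"tx":0,"ty":0,"tz":0,"spin":0},{"fingers":1,"tx":0,"ty":0,"tz":0,"spin":0}]' 50;python3 st.py "[.044-.574*.018,.0155,.129+.819*.018]"
```

```text
t: 10.25
ee_pos: [0.6262, -0.1042, 0.1235]
tool_rot: [0.345, -0.049, 0.937, -0.005]
ft_force: [-0.2, -0.7, -0.7]
grip_width: 0.202
t 10.25 q [-0.408 -0.219  2.199  0.539  0.574 -2.453] grip 0.20220742640350178 F [-0.2 -0.7 -0.7]
tcp [ 0.6262 -0.1042  0.1235] tray-frame grasp [0.0449 0.014  0.138 ]
tool axes in tray (cols)
 [[-0.763  0.007  0.646]
 [-0.023  0.999 -0.038]
 [-0.646 -0.044 -0.762]]
cm tool shift [ 0.48  0.12 -1.18]
```

```bash
cat >> st.py <<'E'
n=np.array([-.574,0,.819]);G=T.T@(g-O)
print('normal off panel-54mm',round(float(n@(G-np.array([.044,0,.129])))*1000,1),'slope',round(float(np.array([.819,0,.574])@(G-np.array([.044,0,.129])))*1000,1))
E
python3 -m inch '[{"fingers":1,"tx":-0.1,"ty":0,"tz":-1.0,"spin":0},{"fingers":1,"tx":-0.1,"ty":0,"tz":-0.8,"spin":0},{"fingers":1,"tx":0,"ty":0,"tz":0,"spin":0}]' 50;python3 st.py "[0.044,0,.129]"
```

```text
t: 10.55
ee_pos: [0.6156, -0.1043, 0.1386]
tool_rot: [0.345, -0.049, 0.937, -0.005]
ft_force: [0.4, -0.4, -0.5]
grip_width: 0.204
t 10.55 q [-0.419 -0.278  2.217  0.516  0.616 -2.43 ] grip 0.20356550746375032 F [ 0.4 -0.4 -0.5]
tcp [ 0.6156 -0.1043  0.1386] tray-frame grasp [0.0344 0.0149 0.153 ]
tool axes in tray (cols)
 [[-0.763  0.007  0.646]
 [-0.023  0.999 -0.038]
 [-0.646 -0.044 -0.762]]
cm tool shift [ 0.85 -1.38  2.51]
normal off panel-54mm 25.2 slope 5.9
```

```bash
python3 -m inch '[{"fingers":1,"tx":0,"ty":-1.6,"tz":0.1,"spin":0},{"fingers":1,"tx":0,"ty":-1.6,"tz":0.1,"spin":0},{"fingers":1,"tx":0,"ty":-1.5,"tz":0.05,"spin":0},{"fingers":1,"tx":0,"ty":0,"tz":0,"spin":0}]' 50;python3 st.py "[0.034,-.0495,.153]"
```

```text
t: 10.95
ee_pos: [0.6208, -0.1502, 0.1372]
tool_rot: [0.344, -0.05, 0.938, -0.004]
ft_force: [1.4, -0.2, 0.3]
grip_width: 0.204
t 10.95 q [-0.517 -0.208  2.161  0.597  0.656 -2.575] grip 0.20442830896667574 F [ 1.4 -0.2  0.3]
tcp [ 0.6208 -0.1502  0.1372] tray-frame grasp [ 0.0352 -0.0313  0.1517]
tool axes in tray (cols)
 [[-0.764  0.004  0.645]
 [-0.023  0.999 -0.034]
 [-0.645 -0.041 -0.763]]
cm tool shift [ 0.05 -1.82 -0.12]
normal off panel-54mm 23.6 slope 5.8
```

```bash
python3 -m inch '[{"fingers":1,"tx":0,"ty":-1.0,"tz":0,"spin":0},{"fingers":1,"tx":0,"ty":-0.8,"tz":0,"spin":0},{"fingers":1,"tx":0,"ty":0,"tz":0,"spin":0}]' 50;python3 st.py "[0.034,-.0495,.153]"; python3 - <<'E'
from h import *
cap('scene','s4.png');capture('top')
T=Ro.from_euler('z',5.5,degrees=True).as_matrix();O=np.array([.5705,-.1229,0])
for q in ('knob','arrow'):
  for n in('top','scene'): print(n,q,[(np.round(T.T@(np.array(r['point'])-O),4).tolist(),round(r['score'],2)) for r in place_of(n,q)[:2]])
z=lambda f,y,x,h,w:cv2.resize(cv2.imread(f)[y:y+h,x:x+w],None,fx=5,fy=5,interpolation=2)
cv2.imwrite('pics/c4.png',z('pics/s4.png',150,210,110,130))
E
```

```text
t: 11.25
ee_pos: [0.6225, -0.1681, 0.1374]
tool_rot: [0.344, -0.05, 0.938, -0.003]
ft_force: [0.5, -0.6, 0.6]
grip_width: 0.203
t 11.25 q [-0.552 -0.181  2.137  0.621  0.673 -2.622] grip 0.20278441195279492 F [ 0.5 -0.6  0.6]
tcp [ 0.6225 -0.1681  0.1374] tray-frame grasp [ 0.0351 -0.0493  0.152 ]
tool axes in tray (cols)
 [[-0.764  0.004  0.645]
 [-0.023  0.999 -0.033]
 [-0.644 -0.04  -0.764]]
cm tool shift [ 0.02 -0.02 -0.15]
normal off panel-54mm 23.9 slope 5.9
top knob [([0.0334, -0.0545, 0.1443], 0.63)]
scene knob [([0.0326, -0.0497, 0.1426], 0.65), ([-0.0039, 0.0019, 0.0043], 0.21)]
top arrow []
scene arrow [([0.1018, -0.0513, 0.1009], 0.54)]
```

View pics/c4.png

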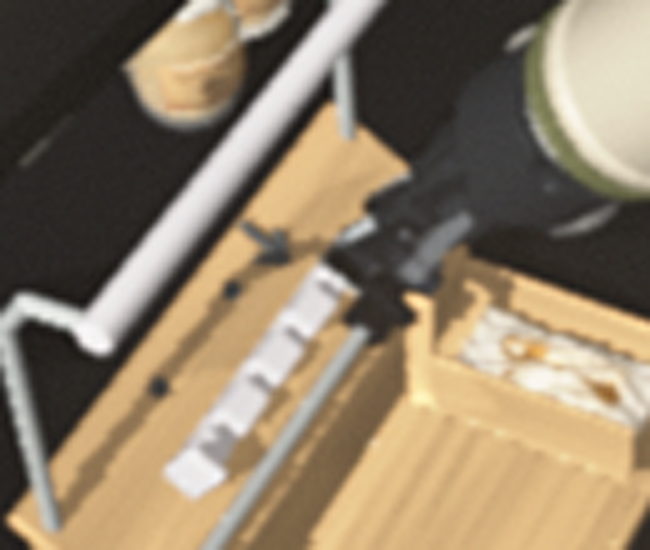

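The knob is held just below the arrow's tip (265,245 in the crop). Shift from the start was 64 mm. Lowering now.

```bash
python3 -m inch '[{"fingers":1,"tx":0.1,"ty":0,"tz":0.6,"spin":0},{"fingers":1,"tx":0.1,"ty":0,"tz":0.6,"spin":0},{"fingers":1,"tx":0,"ty":0,"tz":0,"spin":0}]' 50;python3 st.py "[0.044,-.0495,.137]"
```

```text
t: 11.85
ee_pos: [0.6297, -0.1664, 0.127]
tool_rot: [0.345, -0.051, 0.937, -0.003]
ft_force: [1.1, -0.6, -0.6]
grip_width: 0.204
t 11.85 q [-0.541 -0.146  2.128  0.638  0.645 -2.638] grip 0.20425541964316157 F [ 1.1 -0.6 -0.6]
tcp [ 0.6297 -0.1664  0.127 ] tray-frame grasp [ 0.0425 -0.0483  0.1415]
tool axes in tray (cols)
 [[-0.763  0.003  0.646]
 [-0.024  0.999 -0.033]
 [-0.646 -0.041 -0.763]]
cm tool shift [ 0.18 -0.1   0.45]
normal off panel-54mm 11.1 slope 6.0
```

```bash
python3 -m inch '[{"fingers":1,"tx":0,"ty":0,"tz":0.4,"spin":0},{"fingers":1,"tx":0,"ty":0,"tz":0,"spin":0},{"fingers":4.5,"tx":0,"ty":0,"tz":0,"spin":0},{"fingers":4.5,"tx":0,"ty":0,"tz":0,"spin":0},{"fingers":4.5,"tx":0,"ty":0,"tz":0,"spin":0},{"fingers":4.5,"tx":0,"ty":0,"tz":0,"spin":0},{"fingers":4.5,"tx":0,"ty":0,"tz":0,"spin":0}]' 50;python3 st.py "[0.044,-.0495,.137]"; python3 - <<'E'
from h import *
cap('scene','s5.png');capture('top')
T=Ro.from_euler('z',5.5,degrees=True).as_matrix();O=np.array([.5705,-.1229,0])
for q in ('knob','arrow'):
  for n in('top','scene'): print(n,q,[(np.round(T.T@(np.array(r['point'])-O),4).tolist(),round(r['score'],2)) for r in place_of(n,q)[:2]])
E
```

```text
t: 12.55
ee_pos: [0.6325, -0.1664, 0.1228]
tool_rot: [0.344, -0.051, 0.938, -0.003]
ft_force: [0.1, -0.1, 0.2]
grip_width: 0.528
t 12.55 q [-0.537 -0.13   2.123  0.641  0.636 -2.642] grip 0.5280349979113582 F [ 0.1 -0.1  0.2]
tcp [ 0.6325 -0.1664  0.1228] tray-frame grasp [ 0.0453 -0.0486  0.1373]
tool axes in tray (cols)
 [[-0.764  0.002  0.645]
 [-0.026  0.999 -0.033]
 [-0.644 -0.042 -0.763]]
cm tool shift [ 0.12 -0.09 -0.05]
normal off panel-54mm 6.1 slope 5.8
top knob [([0.044, -0.0483, 0.1283], 0.51)]
scene knob [([0.0429, -0.0511, 0.1293], 0.71)]
top arrow [([-0.1852, 0.0457, 0.0065], 0.23)]
scene arrow [([0.1008, -0.0518, 0.1009], 0.59)]
```

The divider is down at the arrow (knob y −0.049, arrow y about −0.051, knob z 0.129). I'll retract along the normal, then go up and left to a place where the tool can be brought upright again.

```bash
python3 -m inch '[{"fingers":4.5,"tx":0,"ty":0,"tz":-2,"spin":0},{"fingers":4.5,"tx":0,"ty":0,"tz":-4,"spin":0},{"fingers":6,"tx":0,"ty":0,"tz":-4,"spin":0},{"fingers":6,"tx":0,"ty":0,"tz":-4,"spin":0},{"fingers":8.5,"tx":0,"ty":0,"tz":-4,"spin":0},{"fingers":8.5,"tx":-2.5,"ty":2.5,"tz":-3,"spin":0},{"fingers":8.5,"tx":-2.5,"ty":2.5,"tz":-3,"spin":0},{"fingers":8.5,"tx":-2.5,"ty":2.5,"tz":-3,"spin":0},{"fingers":8.5,"tx":-1.5,"ty":4,"tz":-1.5,"spin":0},{"fingers":8.5,"tx":-1.5,"ty":4,"tz":-1.5,"spin":0},{"fingers":8.5,"tx":0,"ty":4.5,"tz":0,"spin":0},{"fingers":8.5,"tx":0,"ty":4.5,"tz":0,"spin":0},{"fingers":8.5,"tx":0,"ty":0,"tz":0,"spin":0}]';python3 st.py
```

```text
t: 14.15
ee_pos: [0.4893, 0.0833, 0.4252]
tool_rot: [0.348, -0.047, 0.936, -0.002]
ft_force: [0.1, -0.4, -1.2]
grip_width: 0.999
t 14.15 q [ 0.085 -0.866  2.063 -0.028  1.234 -1.587] grip 0.9991469309600973 F [ 0.1 -0.4 -1.2]
tcp [0.4893 0.0833 0.4252] tray-frame grasp [-0.0735  0.2137  0.4396]
tool axes in tray (cols)
 [[-0.759  0.009  0.652]
 [-0.017  0.999 -0.033]
 [-0.651 -0.036 -0.758]]
normal off panel-54mm 321.8 slope 82.0
```

```bash
python3 -m inch '[{"fingers":8.5,"tx":4,"ty":0,"tz":-2,"spin":0},{"fingers":8.5,"tx":4,"ty":0,"tz":-2,"spin":0},{"fingers":8.5,"tx":4,"ty":0,"tz":-2,"spin":0},{"fingers":8.5,"tx":4,"ty":0,"tz":-2,"spin":0}]';python3 st.py
```

```text
t: 14.55
ee_pos: [0.4203, 0.1169, 0.4212]
tool_rot: [0.294, -0.044, 0.955, -0.022]
ft_force: [0.5, -0.0, -0.8]
grip_width: 0.992
t 14.55 q [ 0.31  -0.892  2.037 -0.19   1.428 -1.38 ] grip 0.9915567022027378 F [ 0.5 -0.  -0.8]
tcp [0.4203 0.1169 0.4212] tray-frame grasp [-0.1371  0.2544  0.4369]
tool axes in tray (cols)
 [[-0.829  0.025  0.559]
 [-0.017  0.997 -0.07 ]
 [-0.559 -0.067 -0.826]]
normal off panel-54mm 356.1 slope 28.4
```

```bash
python3 -m inch '[{"fingers":8.5,"tx":2.5,"ty":-3,"tz":0,"spin":0},{"fingers":8.5,"tx":2.5,"ty":-3,"tz":0,"spin":0},{"fingers":8.5,"tx":2.5,"ty":-3,"tz":0,"spin":0}]';python3 st.py
```

```text
t: 14.85
ee_pos: [0.4255, 0.0497, 0.4096]
tool_rot: [0.263, -0.051, 0.963, -0.027]
ft_force: [-0.1, -0.3, -0.1]
grip_width: 0.991
t 14.85 q [ 0.033 -0.892  2.035 -0.043  1.466 -1.651] grip 0.9913481110450482 F [-0.1 -0.3 -0.1]
tcp [0.4255 0.0497 0.4096] tray-frame grasp [-0.1374  0.1871  0.426 ]
tool axes in tray (cols)
 [[-0.864  0.012  0.504]
 [-0.03   0.997 -0.074]
 [-0.503 -0.079 -0.86 ]]
normal off panel-54mm 347.3 slope 21.9
```

```bash
python3 -m inch '[{"fingers":8.5,"tx":4,"ty":0,"tz":0,"spin":0},{"fingers":8.5,"tx":4,"ty":-1,"tz":0,"spin":0},{"fingers":8.5,"tx":4,"ty":-1,"tz":0,"spin":0}]';python3 st.py
```

```text
t: 15.15
ee_pos: [0.4049, 0.0307, 0.378]
tool_rot: [0.22, -0.043, 0.974, -0.036]
ft_force: [-0.1, -0.2, -0.3]
grip_width: 0.997
t 15.15 q [-0.008 -0.892  2.067 -0.047  1.52  -1.676] grip 0.9968585726168679 F [-0.1 -0.2 -0.3]
tcp [0.4049 0.0307 0.378 ] tray-frame grasp [-0.1582  0.1705  0.3952]
tool axes in tray (cols)
 [[-0.905  0.027  0.425]
 [-0.013  0.996 -0.092]
 [-0.426 -0.089 -0.901]]
normal off panel-54mm 334.0 slope -12.8
```

```bash
python3 -m inch '[{"fingers":8.5,"tx":4,"ty":-0.5,"tz":-2,"spin":0},{"fingers":8.5,"tx":4,"ty":-0.5,"tz":-2,"spin":0},{"fingers":8.5,"tx":4,"ty":-0.5,"tz":-2,"spin":0},{"fingers":8.5,"tx":4,"ty":-0.5,"tz":-2,"spin":0}]';python3 st.py
```

```text
t: 15.55
ee_pos: [0.3343, 0.0224, 0.429]
tool_rot: [0.154, -0.039, 0.986, -0.044]
ft_force: [-0.1, 1.1, -0.1]
grip_width: 0.991
t 15.55 q [-0.007 -0.892  1.935 -0.074  1.784 -1.685] grip 0.9909024371139898 F [-0.1  1.1 -0.1]
tcp [0.3343 0.0224 0.429 ] tray-frame grasp [-0.2268  0.1692  0.447 ]
tool axes in tray (cols)
 [[-0.954  0.032  0.298]
 [ 0.001  0.995 -0.104]
 [-0.3   -0.099 -0.949]]
normal off panel-54mm 415.9 slope -39.3
```

```bash
python3 -m inch '[{"fingers":8.5,"tx":0,"ty":-4,"tz":0,"spin":0},{"fingers":8.5,"tx":0,"ty":-4,"tz":0,"spin":0},{"fingers":8.5,"tx":4,"ty":-0.5,"tz":-2,"spin":0},{"fingers":8.5,"tx":4,"ty":-0.5,"tz":-2,"spin":0},{"fingers":8.5,"tx":4,"ty":-0.5,"tz":-2,"spin":0}]';python3 st.py
```

```text
t: 16.05
ee_pos: [0.2635, -0.0898, 0.4944]
tool_rot: [0.12, -0.053, 0.991, -0.029]
ft_force: [0.2, -1.1, 0.3]
grip_width: 0.993
t 16.05 q [-0.669 -0.892  1.787  0.128  2.023 -2.277] grip 0.9928388039703567 F [ 0.2 -1.1  0.3]
tcp [ 0.2635 -0.0898  0.4944] tray-frame grasp [-0.3069  0.0637  0.5128]
tool axes in tray (cols)
 [[-0.972 -0.002  0.236]
 [-0.018  0.998 -0.068]
 [-0.236 -0.07  -0.969]]
normal off panel-54mm 515.7 slope -67.1
```

```bash
python3 -m inch '[{"fingers":8.5,"tx":0,"ty":3.5,"tz":3,"spin":0},{"fingers":8.5,"tx":0,"ty":3.5,"tz":3,"spin":0},{"fingers":8.5,"tx":0,"ty":2,"tz":4,"spin":0},{"fingers":8.5,"tx":4,"ty":0,"tz":0,"spin":0},{"fingers":8.5,"tx":4,"ty":0,"tz":0,"spin":0},{"fingers":8.5,"tx":4,"ty":0,"tz":0,"spin":0}]';python3 st.py
```

```text
t: 16.65
ee_pos: [0.2639, -0.0493, 0.4193]
tool_rot: [0.056, -0.011, 0.998, -0.025]
ft_force: [0.4, -0.5, 0.4]
grip_width: 0.995
t 16.65 q [-0.369 -0.892  1.923 -0.006  1.987 -1.966] grip 0.9949917098117522 F [ 0.4 -0.5  0.4]
tcp [ 0.2639 -0.0493  0.4193] tray-frame grasp [-0.3002  0.1038  0.4382]
tool axes in tray (cols)
 [[-0.991  0.076  0.107]
 [ 0.07   0.996 -0.06 ]
 [-0.111 -0.052 -0.992]]
normal off panel-54mm 450.8 slope -104.4
```

```bash
python3 -m inch '[{"fingers":8.5,"tx":4,"ty":-0.5,"tz":0,"spin":0},{"fingers":8.5,"tx":4,"ty":-0.5,"tz":0,"spin":0}]';python3 st.py
```

```text
t: 16.85
ee_pos: [0.2304, -0.072, 0.4349]
tool_rot: [0.03, -0.013, 0.999, -0.018]
ft_force: [-0.3, -0.0, 0.0]
grip_width: 0.997
t 16.85 q [-0.516 -0.892  1.888 -0.     2.076 -2.114] grip 0.9970890670551713 F [-0.3 -0.   0. ]
tcp [ 0.2304 -0.072   0.4349] tray-frame grasp [-0.3347  0.084   0.4538]
tool axes in tray (cols)
 [[-0.996  0.07   0.056]
 [ 0.068  0.997 -0.04 ]
 [-0.059 -0.036 -0.998]]
normal off panel-54mm 483.4 slope -123.7
```

The tool is within 4° of vertical. Now I'll measure the tin from the lid's points.

```bash
cat > tin.py <<'E'
from h import *
def tin(c,z0,r=.05):
    for n in('top','scene'):
        p,d=capture(n);W=world(n,d)
        m=(d>0)&(np.hypot(W[...,0]-c[0],W[...,1]-c[1])<r)&(W[...,2]>z0-.012)&(W[...,2]<z0+.012)
        Q=W[m]
        if len(Q)>5: print(n,m.sum(),'lid centre',cv2.minEnclosingCircle(Q[:,:2].astype(np.float32)),'z',np.median(Q[:,2]),'rgb',p[m].mean(0))
        for q in('tin_centre',): print([(np.round(r['point'],4).tolist(),round(r['score'],2)) for r in place_of(n,q)[:3]])
E
python3 -c "
from tin import *
tin((.394,-.354),.072)"
```

```text
top 261 lid centre ((0.39479371905326843, -0.35426515340805054), 0.028872855007648468) z 0.06986620102912361 rgb [234.17624521 230.6091954  224.85823755]
[([0.6325, -0.482, 0.0323], 0.79), ([0.3969, -0.3543, 0.0334], 0.74), ([0.399, -0.2298, 0.039], 0.74)]
scene 378 lid centre ((0.3966619074344635, -0.35336965322494507), 0.030863624066114426) z 0.06878192691631901 rgb [218.25661376 213.42063492 202.26984127]
[([0.3917, -0.3547, 0.0346], 0.75), ([0.6252, -0.4772, 0.035], 0.71), ([0.3995, -0.2303, 0.0402], 0.68)]
```

```bash
cat >> st.py <<'E'
if len(sys.argv)>2:
    w=np.array(eval(sys.argv[2]));print('grasp world',np.round(g,4),'cm shift to world',np.round(100*R.T@(w-g),2))
E
python3 -m inch '[{"fingers":8.5,"tx":-2,"ty":0,"tz":0,"spin":8},{"fingers":8.5,"tx":-2,"ty":0,"tz":0,"spin":8},{"fingers":8.5,"tx":0,"ty":0,"tz":0,"spin":0}]';python3 st.py "[0,0,0]" "[.395,-.354,.18]"
```

```text
t: 17.35
ee_pos: [0.2734, -0.0727, 0.4364]
tool_rot: [0.034, 0.132, 0.991, -0.013]
ft_force: [-1.4, -0.6, 0.1]
grip_width: 0.995
t 17.35 q [-0.435 -0.781  1.835 -0.006  2.014 -1.744] grip 0.9949443196283577 F [-1.4 -0.6  0.1]
tcp [ 0.2734 -0.0727  0.4364] tray-frame grasp [-0.2921  0.0793  0.4554]
tool axes in tray (cols)
 [[-0.934  0.353  0.061]
 [ 0.351  0.935 -0.042]
 [-0.072 -0.017 -0.997]]
cm tool shift [-26.79   3.69  47.52]
normal off panel-54mm 460.2 slope -87.9
grasp world [ 0.2722 -0.072   0.4554] cm shift to world [-17.19 -23.52  29.26]
```

```bash
python3 -m inch '[{"fingers":8.5,"tx":-1.9,"ty":-2.6,"tz":2.5,"spin":0},{"fingers":8.5,"tx":-1.9,"ty":-2.6,"tz":3.2,"spin":0},{"fingers":8.5,"tx":-1.9,"ty":-2.6,"tz":3.2,"spin":0},{"fingers":8.5,"tx":-1.9,"ty":-2.6,"tz":3.2,"spin":0},{"fingers":8.5,"tx":-1.9,"ty":-2.6,"tz":3.2,"spin":0},{"fingers":8.5,"tx":-1.9,"ty":-2.6,"tz":3.2,"spin":0},{"fingers":8.5,"tx":-1.9,"ty":-2.6,"tz":3.2,"spin":0},{"fingers":8.5,"tx":-1.9,"ty":-2.6,"tz":3.2,"spin":0},{"fingers":8.5,"tx":-1.9,"ty":-2.6,"tz":3.2,"spin":0},{"fingers":8.5,"tx":0,"ty":0,"tz":0,"spin":0}]';python3 st.py "[0,0,0]" "[.395,-.354,.16]"
```

```text
t: 18.35
ee_pos: [0.4071, -0.3498, 0.1602]
tool_rot: [0.036, 0.105, 0.994, -0.011]
ft_force: [-0.5, 1.0, -0.8]
grip_width: 0.996
t 18.35 q [-0.826 -0.066  1.822  0.032  1.318 -2.192] grip 0.9962483963883539 F [-0.5  1.  -0.8]
tcp [ 0.4071 -0.3498  0.1602] tray-frame grasp [-0.1856 -0.2095  0.1792]
tool axes in tray (cols)
 [[-0.951  0.303  0.065]
 [ 0.301  0.953 -0.036]
 [-0.073 -0.014 -0.997]]
cm tool shift [-10.03  25.84  18.33]
normal off panel-54mm 172.9 slope -159.3
grasp world [ 0.4058 -0.3492  0.1792] cm shift to world [ 1.09 -0.67  1.85]
```

```bash
python3 -m inch '[{"fingers":8.5,"tx":1.0,"ty":-0.7,"tz":1.5,"spin":0},{"fingers":8.5,"tx":0.1,"ty":0,"tz":2,"spin":0},{"fingers":8.5,"tx":0,"ty":0,"tz":0,"spin":0}]';python3 st.py "[0,0,0]" "[.395,-.354,.045]"
```

```text
t: 18.65
ee_pos: [0.397, -0.3523, 0.122]
tool_rot: [0.034, 0.1, 0.994, -0.009]
ft_force: [-0.3, 0.3, -1.4]
grip_width: 0.996
t 18.65 q [-0.845 -0.04   1.869  0.034  1.251 -2.225] grip 0.9961042249346121 F [-0.3  0.3 -1.4]
tcp [ 0.397  -0.3523  0.122 ] tray-frame grasp [-0.1958 -0.2111  0.141 ]
tool axes in tray (cols)
 [[-0.954  0.292  0.063]
 [ 0.291  0.956 -0.031]
 [-0.069 -0.011 -0.998]]
cm tool shift [-11.57  26.07  14.65]
normal off panel-54mm 147.5 slope -189.6
grasp world [ 0.3958 -0.3518  0.141 ] cm shift to world [ 0.7  -0.13  9.58]
```

```bash
python3 -m inch '[{"fingers":8.5,"tx":0.3,"ty":-0.1,"tz":2.5,"spin":0},{"fingers":8.5,"tx":0.2,"ty":-0.1,"tz":2.5,"spin":0},{"fingers":8.5,"tx":0.2,"ty":0,"tz":2.5,"spin":0},{"fingers":8.5,"tx":0,"ty":0,"tz":1.5,"spin":0},{"fingers":8.5,"tx":0,"ty":0,"tz":0,"spin":0}]' 40;python3 st.py "[0,0,0]" "[.395,-.354,.045]"
```

```text
t: 19.15
ee_pos: [0.4004, -0.3548, 0.0387]
tool_rot: [0.038, 0.093, 0.995, -0.012]
ft_force: [-0.1, 0.5, -0.1]
grip_width: 0.997
t 19.15 q [-0.844  0.07   1.925  0.038  1.074 -2.245] grip 0.9971797753502847 F [-0.1  0.5 -0.1]
tcp [ 0.4004 -0.3548  0.0387] tray-frame grasp [-0.1928 -0.2138  0.0576]
tool axes in tray (cols)
 [[-0.958  0.28   0.07 ]
 [ 0.278  0.96  -0.039]
 [-0.078 -0.018 -0.997]]
cm tool shift [-12.08  26.02   6.27]
normal off panel-54mm 77.5 slope -234.9
grasp world [ 0.399  -0.3542  0.0576] cm shift to world [ 0.5  -0.03  1.23]
```

```bash
python3 -m inch '[{"fingers":8.5,"tx":0.5,"ty":0,"tz":1.1,"spin":0},{"fingers":8.5,"tx":0,"ty":0,"tz":0,"spin":0},{"fingers":5,"tx":0,"ty":0,"tz":0,"spin":0},{"fingers":5,"tx":0,"ty":0,"tz":0,"spin":0},{"fingers":5,"tx":0,"ty":0,"tz":0,"spin":0},{"fingers":5,"tx":0,"ty":0,"tz":0,"spin":0},{"fingers":5,"tx":0,"ty":0,"tz":0,"spin":0},{"fingers":5,"tx":0,"ty":0,"tz":-2,"spin":0},{"fingers":5,"tx":0,"ty":0,"tz":-2,"spin":0},{"fingers":5,"tx":0,"ty":0,"tz":0,"spin":0}]' 40;python3 st.py "[-.035,.045,.16]"; python3 -c "
from h import *
cap('scene','s6.png');cap('top')
a=cv2.imread('pics/s6.png')[150:270,340:480];cv2.imwrite('pics/c6.png',cv2.resize(a,None,fx=4,fy=4))"
```

```text
t: 20.15
ee_pos: [0.3948, -0.3541, 0.072]
tool_rot: [0.04, 0.092, 0.995, -0.014]
ft_force: [0.8, -0.5, -1.5]
grip_width: 0.662
t 20.15 q [-0.852  0.005  1.924  0.038  1.136 -2.252] grip 0.662231116511768 F [ 0.8 -0.5 -1.5]
tcp [ 0.3948 -0.3541  0.072 ] tray-frame grasp [-0.1985 -0.2125  0.0909]
tool axes in tray (cols)
 [[-0.958  0.278  0.073]
 [ 0.275  0.96  -0.042]
 [-0.082 -0.02  -0.996]]
cm tool shift [-9.13 29.13 -6.78]
normal off panel-54mm 108.0 slope -220.4
```

View pics/c6.png

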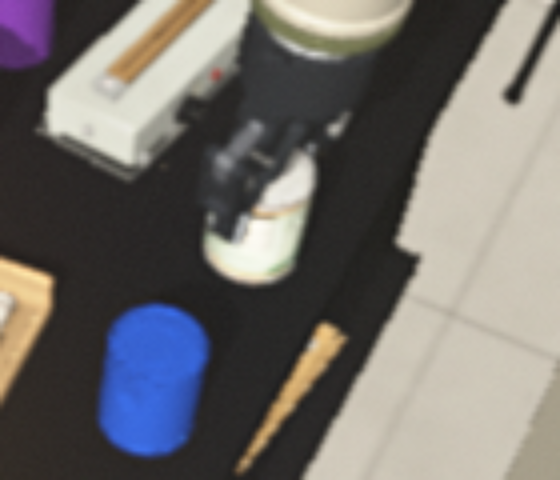

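Tin (250,220 in the crop) is held and off the table. Up and over.

```bash
python3 -m inch '[{"fingers":5,"tx":0,"ty":0,"tz":-3,"spin":0},{"fingers":5,"tx":0,"ty":0,"tz":-4,"spin":0},{"fingers":5,"tx":0,"ty":0,"tz":-4,"spin":0},{"fingers":5,"tx":-1,"ty":2.5,"tz":0,"spin":0},{"fingers":5,"tx":-1.2,"ty":4,"tz":0,"spin":0},{"fingers":5,"tx":-1.2,"ty":4,"tz":0,"spin":0},{"fingers":5,"tx":-1.2,"ty":4,"tz":0,"spin":0},{"fingers":5,"tx":-1.2,"ty":4,"tz":0,"spin":0},{"fingers":5,"tx":-1.2,"ty":4,"tz":0,"spin":0},{"fingers":5,"tx":-1.2,"ty":4,"tz":0,"spin":0},{"fingers":5,"tx":0,"ty":0,"tz":0,"spin":0}]' 40;python3 st.py "[-.038,.045,.12]"
```

```text
t: 21.35
ee_pos: [0.5142, -0.0921, 0.1688]
tool_rot: [0.031, 0.095, 0.995, -0.007]
ft_force: [-1.1, -0.5, -2.1]
grip_width: 0.66
t 21.35 q [-0.273 -0.105  1.842 -0.004  1.342 -1.652] grip 0.6602569644843962 F [-1.1 -0.5 -2.1]
tcp [ 0.5142 -0.0921  0.1688] tray-frame grasp [-0.0542  0.0366  0.1877]
tool axes in tray (cols)
 [[-0.957  0.283  0.057]
 [ 0.282  0.959 -0.026]
 [-0.062 -0.009 -0.998]]
cm tool shift [-0.89  1.33  6.83]
normal off panel-54mm 104.5 slope -46.7
```

```bash
python3 -m inch '[{"fingers":5,"tx":-0.9,"ty":1.2,"tz":2,"spin":0},{"fingers":5,"tx":0,"ty":0,"tz":3,"spin":0},{"fingers":5,"tx":0,"ty":0,"tz":2.5,"spin":0},{"fingers":5,"tx":0,"ty":0,"tz":0,"spin":0}]' 40;python3 st.py "[-.038,.045,.06]"; python3 - <<'E'
from h import *
p,d=cap('scene','s7.png');W=world('scene',d);cap('top')
T=Ro.from_euler('z',5.5,degrees=True).as_matrix();O=np.array([.5705,-.1229,0])
for n in('top','scene'): print(n,[(np.round(T.T@(np.array(r['point'])-O),4).tolist(),round(r['score'],2)) for r in place_of(n,'tin_centre')[:4]])
cv2.imwrite('pics/c7.png',cv2.resize(cv2.imread('pics/s7.png')[160:310,210:360],None,fx=4,fy=4))
E
```

```text
t: 21.75
ee_pos: [0.5288, -0.0815, 0.0875]
tool_rot: [0.028, 0.093, 0.995, -0.007]
ft_force: [0.1, -0.9, -1.6]
grip_width: 0.666
t 21.75 q [-0.245  0.019  1.878 -0.006  1.187 -1.627] grip 0.6661549320397879 F [ 0.1 -0.9 -1.6]
tcp [ 0.5288 -0.0815  0.0875] tray-frame grasp [-0.0385  0.0456  0.1064]
tool axes in tray (cols)
 [[-0.959  0.278  0.053]
 [ 0.277  0.96  -0.025]
 [-0.058 -0.009 -0.998]]
cm tool shift [ 0.2  -0.    4.64]
normal off panel-54mm 28.9 slope -80.6
top [([0.0295, -0.3656, 0.0318], 0.81), ([-0.1808, -0.0916, 0.0357], 0.64)]
scene [([-0.1779, -0.0874, 0.0384], 0.83), ([-0.042, 0.0463, 0.0908], 0.59)]
```

View pics/c7.png

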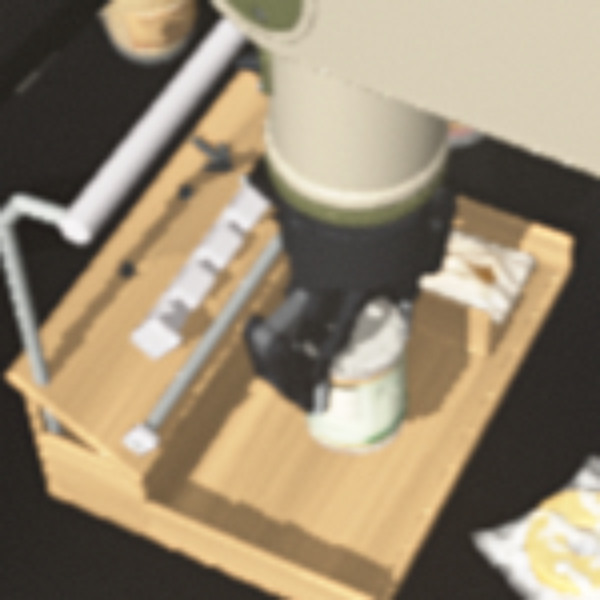

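The tin (360,410) hangs upright over the left bay. Lowering.

```bash
python3 -m inch '[{"fingers":5,"tx":0.1,"ty":0,"tz":2,"spin":0},{"fingers":5,"tx":0.1,"ty":0,"tz":1.5,"spin":0},{"fingers":5,"tx":0,"ty":0,"tz":0.7,"spin":0},{"fingers":5,"tx":0,"ty":0,"tz":0,"spin":0}]' 40;python3 st.py "[-.038,.045,.055]"|grep -v "^ \["
```

```text
t: 22.35
ee_pos: [0.5382, -0.0854, 0.057]
tool_rot: [0.038, 0.094, 0.995, -0.009]
ft_force: [-0.7, 0.4, -1.9]
grip_width: 0.659
t 22.35 q [-0.247  0.067  1.89  -0.007  1.105 -1.628] grip 0.6592517247822978 F [-0.7  0.4 -1.9]
tcp [ 0.5382 -0.0854  0.057 ] tray-frame grasp [-0.0299  0.0411  0.0759]
tool axes in tray (cols)
cm tool shift [1.05 0.17 2.01]
normal off panel-54mm -1.0 slope -91.0
```

```bash
python3 -m inch '[{"fingers":5,"tx":0.6,"ty":0.1,"tz":0.8,"spin":0},{"fingers":5,"tx":0.3,"ty":0,"tz":0.6,"spin":0},{"fingers":5,"tx":0,"ty":0,"tz":0,"spin":0}]' 40;python3 st.py "[-.038,.045,.055]"
```

```text
t: 22.65
ee_pos: [0.531, -0.0832, 0.0428]
tool_rot: [0.039, 0.094, 0.995, -0.009]
ft_force: [-0.9, 0.1, -1.3]
grip_width: 0.661
t 22.65 q [-0.247  0.066  1.921 -0.007  1.074 -1.627] grip 0.6614090107345605 F [-0.9  0.1 -1.3]
tcp [ 0.531  -0.0832  0.0428] tray-frame grasp [-0.0369  0.044   0.0617]
tool axes in tray (cols)
 [[-0.957  0.281  0.074]
 [ 0.279  0.96  -0.033]
 [-0.08  -0.011 -0.997]]
cm tool shift [0.18 0.08 0.66]
normal off panel-54mm -8.6 slope -104.9
```

```bash
python3 -m inch '[{"fingers":5,"tx":0,"ty":0,"tz":0.3,"spin":0},{"fingers":5,"tx":0,"ty":0,"tz":0.2,"spin":0},{"fingers":5,"tx":0,"ty":0,"tz":0,"spin":0}]' 40;python3 st.py "[-.038,.045,.055]"|grep -v "^ \["; python3 - <<'E'
from h import *
cap('scene');cap('top')
T=Ro.from_euler('z',5.5,degrees=True).as_matrix();O=np.array([.5705,-.1229,0])
for n in('top','scene'): print(n,[(np.round(T.T@(np.array(r['point'])-O),4).tolist(),round(r['score'],2)) for r in place_of(n,'tin_centre')[:4]])
E
```

```text
t: 22.95
ee_pos: [0.5317, -0.0833, 0.038]
tool_rot: [0.04, 0.094, 0.995, -0.009]
ft_force: [-0.2, 0.9, -2.0]
grip_width: 0.661
t 22.95 q [-0.247  0.075  1.922 -0.007  1.063 -1.627] grip 0.6606248537987156 F [-0.2  0.9 -2. ]
tcp [ 0.5317 -0.0833  0.038 ] tray-frame grasp [-0.0362  0.0438  0.0569]
tool axes in tray (cols)
cm tool shift [0.22 0.07 0.18]
normal off panel-54mm -13.0 slope -107.1
top [([0.0252, -0.366, 0.0311], 0.86), ([-0.1805, -0.0927, 0.0327], 0.68)]
scene [([-0.0415, 0.0436, 0.0397], 0.79), ([-0.1788, -0.0887, 0.037], 0.62), ([-0.027, -0.0986, 0.0233], 0.4)]
```

```bash
for i in 1; do python3 -m inch '[{"fingers":5,"tx":0,"ty":0,"tz":0.2,"spin":0},{"fingers":5,"tx":0,"ty":0,"tz":0,"spin":0}]' 40; python3 -m inch '[{"fingers":5,"tx":0,"ty":0,"tz":0.2,"spin":0},{"fingers":5,"tx":0,"ty":0,"tz":0,"spin":0}]' 40; done | grep -E "pos|force"
```

```text
ee_pos: [0.533, -0.0835, 0.0382]
ft_force: [0.4, -0.2, -1.1]
ee_pos: [0.5343, -0.0837, 0.0379]
ft_force: [0.5, 0.5, -2.5]
```

```bash
(python3 -m inch '[{"fingers":5,"tx":0.2,"ty":0,"tz":0.5,"spin":0}]' 40; python3 -m inch '[{"fingers":5,"tx":0,"ty":0,"tz":0,"spin":0}]' 40)| grep -E "pos|force"; python3 st.py
```

```text
ee_pos: [0.5356, -0.0838, 0.0368]
ft_force: [-9.2, -0.4, 28.4]
ee_pos: [0.5367, -0.0839, 0.0381]
ft_force: [0.3, -0.2, -1.5]
t 23.75 q [-0.246  0.077  1.92  -0.006  1.051 -1.627] grip 0.6643402058248389 F [ 0.3 -0.2 -1.5]
tcp [ 0.5367 -0.0839  0.0381] tray-frame grasp [-0.0316  0.0427  0.057 ]
tool axes in tray (cols)
 [[-0.956  0.28   0.086]
 [ 0.278  0.96  -0.036]
 [-0.093 -0.01  -0.996]]
normal off panel-54mm -15.6 slope -103.2
```

A 28 N floor contact showed while pressing, so the tin is on the floor. Release and retreat straight up.

```bash
python3 -m inch '[{"fingers":6.2,"tx":0,"ty":0,"tz":0,"spin":0},{"fingers":7,"tx":0,"ty":0,"tz":0,"spin":0},{"fingers":8.5,"tx":0,"ty":0,"tz":0,"spin":0},{"fingers":8.5,"tx":0,"ty":0,"tz":0,"spin":0},{"fingers":8.5,"tx":0,"ty":0,"tz":0,"spin":0},{"fingers":8.5,"tx":0,"ty":0,"tz":-1,"spin":0},{"fingers":8.5,"tx":0,"ty":0,"tz":-2,"spin":0},{"fingers":8.5,"tx":0,"ty":0,"tz":-4,"spin":0},{"fingers":8.5,"tx":0,"ty":0,"tz":-4,"spin":0},{"fingers":8.5,"tx":2,"ty":0,"tz":-4,"spin":0},{"fingers":8.5,"tx":4,"ty":0,"tz":-2,"spin":0},{"fingers":8.5,"tx":4,"ty":0,"tz":-2,"spin":0},{"fingers":8.5,"tx":4,"ty":0,"tz":-2,"spin":0},{"fingers":8.5,"tx":0,"ty":0,"tz":0,"spin":0}]' 40; python3 - <<'E'
from h import *
cap('scene','s8.png');cap('top','t8.png')
T=Ro.from_euler('z',5.5,degrees=True).as_matrix();O=np.array([.5705,-.1229,0])
for q in('tin_centre','knob','arrow','bar_pack','honey_jar','ring_pack','jam_jar'):
  for n in('top','scene'): print(q,n,[(np.round(T.T@(np.array(r['point'])-O),4).tolist(),round(r['score'],2)) for r in place_of(n,q)[:4]])
z=lambda f,y,x,h,w:cv2.resize(cv2.imread(f)[y:y+h,x:x+w],None,fx=3.5,fy=3.5,interpolation=2)
cv2.imwrite('pics/c8.png',np.hstack([z('pics/t8.png',130,240,130,110),z('pics/s8.png',170,205,130,118)]))
E
```

```text
t: 25.15
ee_pos: [0.3749, -0.0511, 0.2476]
tool_rot: [0.048, 0.094, 0.994, -0.01]
ft_force: [0.4, -0.7, 0.3]
grip_width: 0.997
tin_centre top [([-0.0339, 0.044, 0.0397], 0.73), ([-0.1811, -0.0898, 0.0383], 0.68), ([0.0254, -0.3653, 0.0336], 0.57)]
tin_centre scene [([-0.0363, 0.0426, 0.0419], 0.82), ([0.0215, -0.358, 0.0353], 0.78)]
knob top [([0.0432, -0.0489, 0.1273], 0.47)]
knob scene [([0.0467, -0.0488, 0.1281], 0.78)]
arrow top []
arrow scene [([0.105, -0.0517, 0.1027], 0.39)]
bar_pack top [([-0.0258, -0.1018, 0.0184], 0.74)]
bar_pack scene [([-0.0263, -0.0978, 0.0212], 0.58)]
honey_jar top []
honey_jar scene [([-0.1717, 0.2288, 0.0473], 0.59)]
ring_pack top [([-0.1826, 0.0464, 0.0103], 0.59)]
ring_pack scene [([-0.1813, 0.0457, 0.013], 0.75)]
jam_jar top [([0.0298, -0.2342, 0.0474], 0.73)]
jam_jar scene [([0.0331, -0.2353, 0.0502], 0.95)]
```

View pics/c8.png

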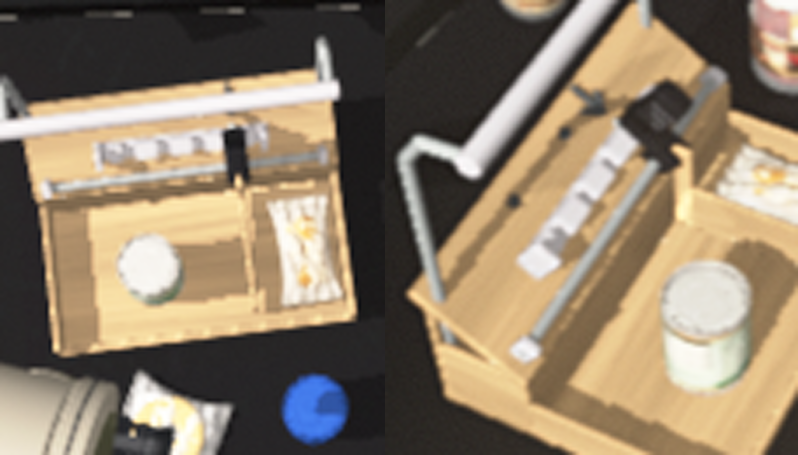

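The final picture shows the tin upright in the left bay (150,268 and 705,325), the knob down at the arrow's notch (655,125), and the wrapped bar and ring cake in place. The gripper is clear of everything, so I'm handing in.

```bash
python3 -c "
from bench import *
print(finish_job())"
```

```text
the job is handed in; nothing more can be done
None
```

The job is handed in. By my last checks both the divider and the tin are where the task asks, but `finish_job()` gives no verdict.

- **Divider:** I lifted it about 18 mm by its knob, slid it 64 mm from the notch at tray y +16 to the arrow's notch at −48, and let it down. Both cameras put the knob at y −49 mm and z 127–128 mm, which is fully down. The scene camera puts the arrow at y about −52 mm.
- **Tin:** The white-green tin stands upright in the left bay at tray x about −35, y about +43 and z 40–42 mm. The gripper has let go and stands clear.
- **Other things:** The wrapped bar, ring cake and honey jar show within a few millimetres of where they started. The jam jar was only measured at the end; it looks untouched.

**Checks that failed or disagreed:**
- **Arrow from above:** the top camera never found the arrow reliably, so its position rests on the scene camera and the stud pattern.
- **Tilt:** the moves offer no tilt, so I got the 35° by pushing the arm against the edge of its reach. It was about 40° at the knob. I undid it the same way.
- **Joint 2:** while I undid the tilt, joint 2 read −0.892 rad against its stated limit of −0.89. I took this as the controller's own stop, but I can't tell whether it counts as passing the range.
- **Setting the tin down:** one short press against the floor read 28 N at the wrist.

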